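# Press two threaded inserts home on a hand press with an x-y table

## Task

The blue half-housing sits on the sliding carrier of a hand press. Turn the black clamp knob about a quarter turn anticlockwise to free the slide, then step the carrier (it has a round black handle) to bring the white boss under the pin and push the red pad down until the brass insert is felt to bottom; then do the same with the yellow boss. Press gently rather than ramming, let the pin spring back up after each, and leave the other things on the bench alone.

Things in the scene. Friction and masses are not known exactly. Their poses are not given: they have to be found in the camera images.
- press: hand press fixed to the bench: grey bed, green column at its right (y -155 to -205 mm) and green head, 50 mm wide, 140 to 195 mm above the bench, from the column to 25 mm beyond the pin. Origin on the bench straight below the pin; x axis runs away from the handle, y from the column towards the clamp knob. The saddle slides along y, the carrier on it along x, 50 mm either way
- ram_tip (a point): rounded tip of the steel pin (6 mm thick) that hangs below the head and moves only up and down; at rest 94 mm above the bench, 8 mm above the rims of the bosses; it can go down 28 mm
- ram_pad (a point): centre of the top face of the red press pad, 44 mm across and 12 mm thick, on top of the ram, 142 mm above the pin's tip. Push it down from above; a light spring (3 to 5 N) brings it back up
- clamp_grip (a point): middle of the grip bar of the black clamp knob on the saddle, left of the carrier: bar 50 mm long, 13 mm thick; its top is 14 mm above this point and the round base of the knob (48 mm across) starts 24 mm below it. The point's x axis lies along the bar, z up; it travels with the saddle
- clamp (a joint): angle of the clamp knob: 0 rad is clamped, grows anticlockwise seen from above to its stop at 1.6; the saddle cannot slide along y until it is past about 0.6, and counts as free from 0.7 on
- handle (a point): middle of the grip of the round black upright handle at the front of the carrier: 26 mm thick, its top 20 mm above this point, its thick part reaches 20 mm below it and the steel carrier plate lies 32 mm below it. Axes as those of the press
- saddle (a joint): position of the saddle along the press's y axis, -0.05 to 0.05 m
- boss_white (a point): centre of the mouth of the white boss (upright tube, 23 mm outside, 11 mm bore) in the blue half-housing; travels with the carrier. The brass insert stands inside it, below the rim
- boss_yellow (a point): the same for the yellow boss
- insert_white (a joint): how far the insert in the white boss still stands above its home position: 0 m is home, at the bottom of the boss; moves only when pushed with more than about 6 N
- insert_yellow (a joint): the same for the yellow boss
- carrier: the steel carrier plate (200 x 180 x 12 mm, with a tongue in front for the handle) with the blue half-housing and bosses (which reach 34 mm above the plate's underside). Origin at the centre of its underside, 52 mm above the bench, axes as those of the press
- ram: the ram: pin, shaft and red pad. Origin at the pin's tip
- housing_a: loose blue tool housing, 200 x 150 x 34 mm, lying on the bench; leave alone
- housing_b: another one; leave alone
- screwdriver: orange screwdriver, 190 mm, lying on the bench; leave alone
- insert_cup: small red cup, 68 mm across and 45 mm high, just in front of the press; leave alone
- grease_jar: small jar, 56 mm across and 70 mm high; leave alone
- gift_box: blue box, 100 x 210 x 55 mm; leave alone

How it is judged:
By the outcome, as a careful person would: the job done as asked, in the order asked, and still so for the second after the job is handed in, with the robot touching nothing.
It also fails if it takes over 72 s, if anything falls off the work surface, if the arm or the gripper's body presses on something with over 40 N, if the wrist force passes 120 N, or if a joint passes its speed limit or range.

## Robot

A 6-joint arm with a two-finger parallel gripper is mounted at the origin on the work surface. World frame = base frame: x ahead of the robot, y to its left, z up, the work surface at z = 0. Lengths are in m, angles in rad, forces in N, time in s.
With the tool pointing down it reaches from about 0.25 to 0.775 m from the base axis. Payload 4 kg.
Tool frame: the origin (TCP) lies at the very end of the fingers, on their centre line; the grasp point (between the pads) lies 19 mm behind it (robot.pinch_z is the distance from the TCP to the grasp point, in m); z points along the fingers, y is the line along which they close (so a half turn about z gives the same grasp; the last joint's range is limited). The gripper opens to 94 mm and grips with 3 to 60 N. Pads are 16 mm wide; open, the fingers measure 119 mm over their backs; the gripper's body (75 mm by 177 mm) begins 78 mm behind the grasp point.
Start: joints at [1.171, 0.087, 1.371, -0, 1.684, -0.103], TCP at [0.161, 0.526, 0.206] pointing down, gripper open.
Joint ranges: [-3.1, 3.1], [-0.76, 2.03], [0.27, 2.55], [-1.08, 4.22], [0.17, 2.65], [-2.57, 2.57]. Speed limits (rad/s): [2.79, 2.79, 3.14, 3.14, 3.14, 3.14].

## Interface

Orientations are given as [roll, pitch, yaw] about the fixed x, y, z axes, in that order (R = Rz(yaw) Ry(pitch) Rx(roll)).
In Python, from bench import robot gives the robot as it stands.
- The arm moves only by the tool arm_command, never from a script. Its argument "targets" is one flat list of numbers, 7 for each row, row after row: the turn, a rotation vector about the tool's x, y, z in degrees, then the shift along the tool's x, y, z in mm, then the closure, from -1 (fully open) to 1 (shut). In form: [ax, ay, az, x, y, z, hand, ax, ay, az, x, y, z, hand, ...]. A call has 1 to 20 rows; each row is the pose to reach, as a shift and turn from the pose commanded when the call began, along the tool's axes at that moment; what a row does not reach only later rows make up. A row lasts 1/10 s, in which the tool goes at most 50 mm and 8.59 degrees, less where a joint would pass 70% of its speed; a pose out of reach is approached as far as the arm can. A call with a gripper value outside its range is refused whole. The fingers move at their own pace and stop on an object; the grip force is fixed at half the most. Time passes only in rows, so rows that repeat a pose let the fingers close. It gives the time, the measured TCP pose, the force, the opening and the grip force at its end, in the units of the state.
- robot.get_obs(): the state, without advancing time (a new reading comes with each control period).
- robot.snapshot(name): name is "side" or "top"; returns a dict with "color" (400x640x3 uint8, red, green, blue), "range_z" (400x640 float32, m along the optical axis (not along the pixel's ray), 0 where there is no reading), "fx", "fy", "cx", "cy" (pixels), "T" (4x4, takes a point from camera to world coordinates). Camera axes: x right, y down, z forward; pixel columns grow to the right and rows downward; lengths in m; the calibration is good to about 2 mm. A picture is of the moment at which its call begins.
- robot.close_job(): hands the job in; it is judged then, once.
The state is a dict: "time": time; "joint_positions": joint angles; "qvel": joint speeds; "joint_torque": joint torques, N m; "tool_pos": TCP position; "ee_rot": TCP orientation; "wrist_force": force on the tool from outside, world axes, zero at the start; "wrist_torque": the same for the moment, N m; "width": finger opening in m; "finger_force": force on a finger pad.
Only numpy, scipy, OpenCV 4.12 (cv2) and the standard library are available. Lean on these libraries where they do the work, as an engineer would, in place of code of your own. Each camera call takes 0.05 s, during which the arm holds its last target. There are 200 camera calls.

## Working session

There is one attempt and no reset: what is moved stays moved. The work goes in short steps, Python scripts to look and compute and a tool call to move; the robot and the scene stay as the last step left them, time stands still between calls to the robot, and variables do not carry over. Pictures are saved under pics/ and viewed, at most 10 in all, crops included, and the job is handed in when it is done.

Besides the shell and the picture viewer there is one more tool, called after "Request:" as name(argument=value, ...) on one line, values as JSON. arm_command: Moves the arm, as the interface text tells. Its arguments: {"type":"object","properties":{"targets":{"type":"array"}},"required":["targets"]}

```bash
ls; mkdir -p pics; python3 - <<'E'
from bench import robot
import cv2,numpy as np,pickle
d={}
for n in("side","top"):
    s=robot.snapshot(n); d[n]=s
    cv2.imwrite(f"pics/{n}0.png",s["color"][:,:,::-1]); print(n,s["fx"],s["fy"],s["cx"],s["cy"],np.round(s["T"],3).tolist())
pickle.dump(d,open("s0.pkl","wb"))
o=robot.get_obs();print(o)
E
```

```text
pics
side 392.62113153645754 392.62113153645754 321.88126651786126 204.48539234411788 [[-0.91, -0.257, 0.324, 0.086], [-0.413, 0.535, -0.737, 1.031], [0.016, -0.805, -0.593, 0.978], [0.0, 0.0, 0.0, 1.0]]
top 414.45771964311086 414.45771964311086 318.7405569671724 197.57383860560157 [[-0.019, -0.982, 0.187, 0.289], [-1.0, 0.02, 0.002, 0.021], [-0.006, -0.187, -0.982, 1.422], [0.0, 0.0, 0.0, 1.0]]
{'time': 0.1, 'joint_positions': array([ 1.17089069e+00,  8.78739952e-02,  1.37210485e+00, -2.31868666e-05,
        1.68358885e+00, -1.03077000e-01]), 'qvel': array([ 0.0005207 , -0.00063124, -0.00199539,  0.00137442, -0.0005398 ,
        0.00164941]), 'joint_torque': array([ 2.65167662e-03, -3.41254342e+01, -3.03300726e+01,  7.19626760e-02,
        3.05264269e-02, -1.10351091e-04]), 'tool_pos': array([0.1606752 , 0.52548927, 0.20442422]), 'ee_rot': array([-3.13962572e+00, -1.80298633e-04,  2.84476126e+00]), 'wrist_force': array([ 0.67721753,  0.81529174, -0.83318784]), 'wrist_torque': array([-0.03570415,  0.04684227, -0.01023716]), 'finger_force': 0.0, 'width': 0.09355107889578942}
```

View pics/side0.png

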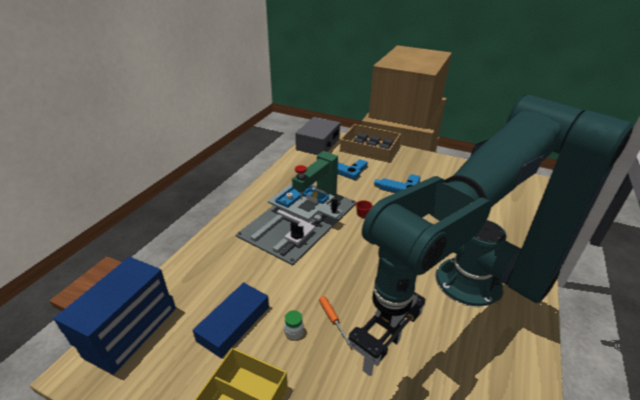

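View pics/top0.png

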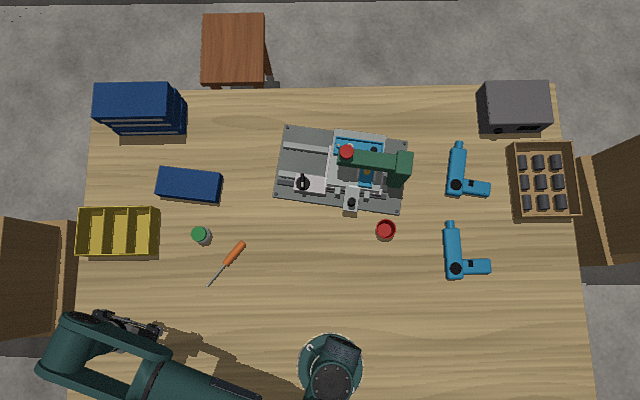

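The top view shows the red pad at about (346,152), the clamp knob at (303,183), the handle at (351,202) and the column at (400,168). Next I'll enlarge the press in both views.

```bash
python3 - <<'E'
import cv2,pickle,numpy as np
d=pickle.load(open("s0.pkl","rb"))
a=d["top"]["color"][115:220,265:420,::-1]; b=d["side"]["color"][145:265,230:365,::-1]
cv2.imwrite("pics/c_top.png",cv2.resize(a,None,fx=5,fy=5,interpolation=cv2.INTER_CUBIC))
cv2.imwrite("pics/c_side.png",cv2.resize(b,None,fx=5,fy=5,interpolation=cv2.INTER_CUBIC)[:600])
E
```

```text
(no output)
```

View pics/c_top.png

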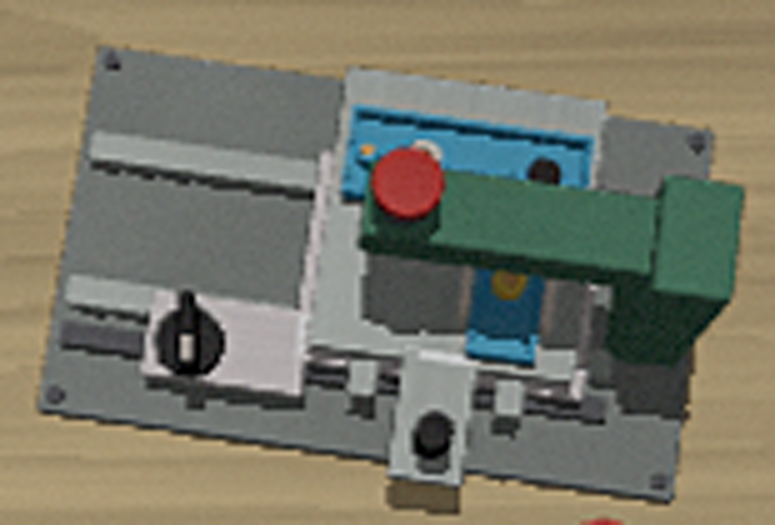

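View pics/c_side.png

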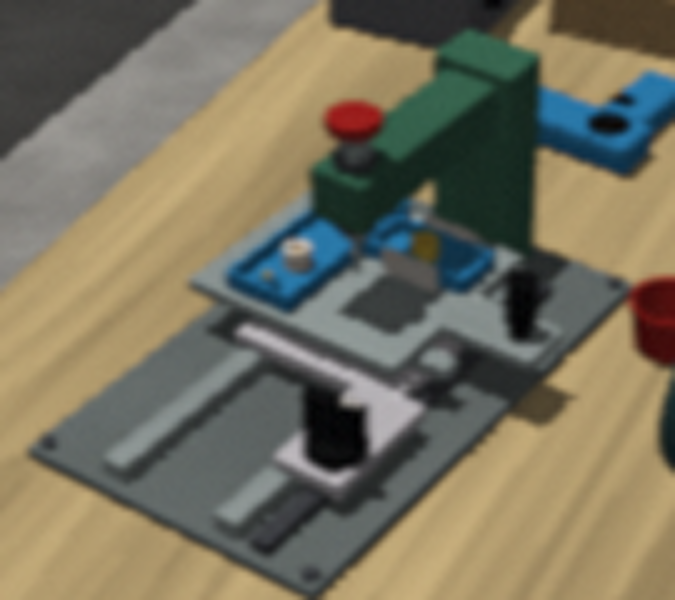

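The white boss is at crop (297,245), which is side (289,194). The yellow boss is at top (367,172) and side (315,194). The knob, handle and pad are clear in both views, and the bar of the knob runs roughly up the top image.

```bash
cat > h.py <<'E'
import cv2,numpy as np
def ray(s,u,v):
    d=s["T"][:3,:3]@np.array([(u-s["cx"])/s["fx"],(v-s["cy"])/s["fy"],1.]); return s["T"][:3,3],d
def onz(s,u,v,z):
    o,d=ray(s,u,v); return o+d*(z-o[2])/d[2]
def two(s1,p1,s2,p2):
    o1,d1=ray(s1,*p1);o2,d2=ray(s2,*p2)
    t=np.linalg.lstsq(np.c_[d1,-d2],o2-o1,rcond=None)[0]
    a,b=o1+d1*t[0],o2+d2*t[1]; return (a+b)/2,np.linalg.norm(a-b)
def cloud(s,box):
    u0,u1,v0,v1=box; v,u=np.mgrid[v0:v1,u0:u1]; z=s["range_z"][v0:v1,u0:u1]
    P=np.stack([(u-s["cx"])/s["fx"]*z,(v-s["cy"])/s["fy"]*z,z],-1)@s["T"][:3,:3].T+s["T"][:3,3]
    P[z==0]=np.nan
    return P,s["color"][v0:v1,u0:u1],u,v
def cen(m,u,v): return u[m].mean(),v[m].mean(),m.sum()
E
python3 - <<'E'
from h import *; import pickle
np.set_printoptions(precision=4,suppress=True)
d=pickle.load(open("s0.pkl","rb")); T,S=d["top"],d["side"]
C=lambda x,y:(x/5+264.6,y/5+114.6); D=lambda x,y:(x/5+229.6,y/5+144.6)
q=[onz(T,*C(*p),.012)[:2] for p in((112,62),(697,142),(55,395),(659,481))]; print("screws",q)
for a,b in((0,1),(2,3)): e=q[a]-q[b];print("y dir",np.degrees(np.arctan2(-e[0],e[1])))
for a,b in((0,2),(1,3)): e=q[a]-q[b];print("x dir",np.degrees(np.arctan2(e[1],e[0])))
for n,s,box in(("top",T,(265,420,115,220)),("side",S,(230,365,145,265))):
    P,c,u,v=cloud(s,box); hsv=cv2.cvtColor(c,cv2.COLOR_RGB2HSV); H,Sa,V=[hsv[...,i].astype(int) for i in range(3)]
    red=((H<8)|(H>172))&(Sa>150)&(V>80)&(P[...,2]>.2)
    x=cen(red,u,v); print(n,"pad",x,onz(s,x[0],x[1],.236),np.nanmedian(P[red],0))
    yel=(H>15)&(H<32)&(Sa>120)&(P[...,2]>.05)&(P[...,2]<.1); x=cen(yel,u,v);print("yel",x,onz(s,x[0],x[1],.086),np.nanmedian(P[yel],0))
    blk=(V<60)&(P[...,2]>.05)
    k=blk&((u<325)&(v>168) if n=="top" else (u<310)&(v>215)); print("knob z",np.nanpercentile(P[k][:,2],[50,90,98]))
    top=k&(P[...,2]>np.nanpercentile(P[k][:,2],98)-.008); 
    Q=P[top]; w,E=np.linalg.eigh(np.cov(Q[:,:2].T)); print("bar",top.sum(),Q.mean(0),np.sqrt(w),np.degrees(np.arctan2(E[1,1],E[0,1])), np.ptp(Q,0))
    h=blk&(P[...,2]>.108)&(P[...,2]<.125)&((v>190)&(u>340)&(u<365) if n=="top" else (u>325)&(v>190)); print("handle",h.sum(),P[h].mean(0),cen(h,u,v), onz(s,*cen(h,u,v)[:2],.116))
for p in((427,152),): print("white top",onz(T,*C(*p),.086))
print("white side",onz(S,*D(297,242),.086),"yel side",onz(S,*D(427,242),.086),"yel top",onz(T,*C(510,283),.086))
E
```

```text
screws [array([0.8162, 0.1334]), array([ 0.7477, -0.2816]), array([0.5738, 0.1741]), array([ 0.505 , -0.2416])]
y dir -9.379961973718956
y dir -9.389406539571144
x dir -9.53941715777472
x dir -9.372795062711804
top pad (np.float64(346.1907894736842), np.float64(151.09868421052633), np.int64(152)) [ 0.6533 -0.0603  0.236 ] [ 0.6533 -0.06    0.2357]
yel (np.float64(358.2903225806452), np.float64(171.0), np.int64(31)) [ 0.6298 -0.1086  0.086 ] [ 0.6256 -0.1318  0.0855]
knob z [0.0568 0.0929 0.0955]
bar 31 [0.6036 0.0809 0.0924] [0.0034 0.0142] 172.90423726818082 [0.0481 0.0104 0.0089]
handle 42 [ 0.5233 -0.0794  0.1155] (np.float64(351.1904761904762), np.float64(201.14285714285714), np.int64(42)) [ 0.5232 -0.0793  0.116 ]
side pad (np.float64(299.968253968254), np.float64(168.1904761904762), np.int64(63)) [ 0.655  -0.0584  0.236 ] [ 0.6541 -0.0555  0.2377]
yel (np.float64(337.9756097560976), np.float64(167.97560975609755), np.int64(41)) [ 0.6212 -0.3532  0.086 ] [ 0.6289 -0.6337  0.0671]
knob z [0.0694 0.0919 0.096 ]
bar 34 [0.6043 0.083  0.0921] [0.0038 0.0137] 172.60817942230906 [0.0468 0.0178 0.0085]
handle 31 [ 0.5256 -0.0763  0.1158] (np.float64(333.5483870967742), np.float64(201.41935483870967), np.int64(31)) [ 0.5255 -0.0761  0.116 ]
white top [ 0.7204 -0.0841  0.086 ]
white side [ 0.7229 -0.0902  0.086 ] yel side [ 0.6298 -0.1352  0.086 ] yel top [ 0.6286 -0.1361  0.086 ]
```

```bash
cat >> h.py <<'E'
R=np.array([[.9866,.1633],[-.1633,.9866]]) # columns x,y of press
def pf(p,pin): return (np.asarray(p)[:2]-pin)@R
PIN={"top":np.array([.6533,-.0603]),"side":np.array([.655,-.0584])}
E
python3 - <<'E'
from h import *; import pickle
np.set_printoptions(precision=1,suppress=True)
d=pickle.load(open("s0.pkl","rb"))
for n,box in(("top",(265,420,115,220)),("side",(230,365,145,265))):
    P,c,u,v=cloud(d[n],box)
    for k,e in(("white",(72,-20)),("yel",(-12,-78))):
        r=pf(P.reshape(-1,3)[:,:],PIN[n]).reshape(P.shape[:2]+(2,))*1e3
        m=(np.hypot(r[...,0]-e[0],r[...,1]-e[1])<19)&(P[...,2]>.0815)&(P[...,2]<.1)
        q=r[m]; print(n,k,m.sum(),q.mean(0),(q.min(0)+q.max(0))/2,np.ptp(q,axis=0))
        print(np.c_[u[m],v[m],q,P[m][:,2]*1e3,c[m]][::1].astype(int).tolist() if n=="side" else "")
    z=P[...,2]; r=pf(P.reshape(-1,3),PIN[n]).reshape(P.shape[:2]+(2,))*1e3
    m=(abs(z-.064)<.003)&(r[...,0]>-90); print(n,"plate",np.nanpercentile(r[m],[1,99],axis=0))
E
```

```text
Traceback (most recent call last):
  File "h.py", line 17, in pf
    def pf(p,pin): return (np.asarray(p)[:2]-pin)@R
                           ~~~~~~~~~~~~~~~~~^~~~
ValueError: operands could not be broadcast together with shapes (2,3) (2,)
```

```bash
sed -i 's/np.asarray(p)\[:2\]/np.asarray(p)[...,:2]/' h.py
python3 - <<'E'
from h import *; import pickle
np.set_printoptions(precision=1,suppress=True)
d=pickle.load(open("s0.pkl","rb"))
for n,box in(("top",(265,420,115,220)),("side",(230,365,145,265))):
    P,c,u,v=cloud(d[n],box); r=pf(P,PIN[n])*1e3
    for k,e in(("white",(72,-20)),("yel",(-12,-78))):
        m=(np.hypot(r[...,0]-e[0],r[...,1]-e[1])<19)&(P[...,2]>.0815)&(P[...,2]<.1)
        q=r[m]; print(n,k,m.sum(),q.mean(0),(q.min(0)+q.max(0))/2,np.ptp(q,axis=0))
        print(np.c_[u[m],v[m],q,P[m][:,2]*1e3,c[m]].astype(int).tolist())
    m=(abs(P[...,2]-.064)<.003)&(r[...,0]>-90); print(n,"plate",np.nanpercentile(r[m],[1,99],axis=0))
E
```

```text
top white 13 [ 72.7 -12.9] [ 71.8 -12.6] [13.2 15.2]
[[348, 143, 76, -4, 83, 185, 176, 167], [349, 143, 76, -8, 86, 200, 185, 173], [350, 143, 77, -11, 85, 172, 172, 168], [351, 143, 78, -14, 83, 129, 152, 158], [348, 144, 72, -5, 85, 164, 133, 124], [349, 144, 72, -8, 87, 137, 135, 126], [350, 144, 73, -12, 86, 159, 159, 151], [351, 144, 74, -15, 84, 204, 193, 183], [350, 145, 70, -12, 84, 120, 61, 44], [351, 145, 70, -15, 85, 150, 150, 138], [352, 145, 69, -18, 92, 186, 173, 162], [352, 146, 67, -19, 87, 190, 178, 165], [352, 147, 65, -20, 82, 133, 73, 66]]
top yel 23 [-12.3 -77. ] [-11.8 -76.9] [13.8 20.2]
[[364, 169, -5, -69, 84, 71, 68, 33], [365, 169, -4, -72, 84, 77, 70, 30], [363, 170, -8, -66, 81, 63, 67, 55], [364, 170, -9, -69, 85, 98, 83, 30], [365, 170, -8, -73, 85, 91, 73, 39], [368, 170, -6, -83, 83, 87, 66, 27], [369, 170, -8, -85, 90, 103, 85, 31], [363, 171, -11, -67, 81, 69, 61, 48], [364, 171, -13, -70, 89, 98, 82, 27], [365, 171, -12, -73, 86, 93, 74, 32], [367, 171, -10, -80, 83, 89, 62, 37], [368, 171, -10, -83, 84, 89, 68, 27], [369, 171, -10, -86, 86, 105, 85
[... 1306 characters left out ...]
 91, 63, 82, 84], [313, 192, -2, -80, 86, 74, 68, 39], [314, 192, -2, -86, 83, 77, 66, 27], [315, 192, -6, -88, 83, 78, 66, 26], [316, 192, -16, -81, 91, 73, 65, 32], [312, 193, -4, -69, 88, 66, 82, 83], [313, 193, -6, -74, 87, 77, 68, 35], [314, 193, -8, -78, 85, 80, 65, 23], [315, 193, -16, -74, 90, 79, 65, 24], [316, 193, -18, -78, 89, 78, 66, 27], [312, 194, -3, -71, 81, 62, 69, 60], [313, 194, -7, -73, 82, 79, 68, 28], [314, 194, -13, -70, 87, 84, 70, 24], [315, 194, -16, -73, 86, 84, 70, 25], [316, 194, -19, -75, 86, 80, 69, 27], [312, 195, -7, -66, 81, 61, 63, 48], [314, 195, -14, -69, 83, 84, 72, 26], [315, 195, -16, -73, 81, 87, 74, 27]]
side plate [[ -87.4 -467.5]
 [ 210.2  134.3]]
```

```bash
cat >> h.py <<'E'
from scipy.spatial.transform import Rotation as Ro
def plan(robot,xyz,yaw):
    "shift (mm) and turn (deg) in the tool axes to a downward pose"
    o=robot.get_obs(); A=Ro.from_euler("xyz",o["ee_rot"]); B=Ro.from_euler("xyz",[np.pi,0,np.radians(yaw)])
    print("turn",(A.inv()*B).as_rotvec(degrees=True).round(1),"shift",(A.inv().apply(np.array(xyz)-o["tool_pos"])*1e3).round(1),"t",round(o["time"],2))
def w(x,y,pin=np.array([.6541,-.0594])): return pin+R@np.array([x,y])/1e3
E
python3 -c "
from h import *
from bench import robot
plan(robot,[.604,.082,.15],-8.5); plan(robot,[.604,.082,.066],-8.5)"
```

```text
turn [ -0.    0.2 171.5] shift [-553.7 -294.3   54.9] t 0.1
turn [ -0.    0.2 171.5] shift [-553.7 -294.2  138.9] t 0.1
```

Request:
arm_command(targets=[0, 0, 171.5, -554, -294, 0, -1, 0, 0, 171.5, -554, -294, 0, -1, 0, 0, 171.5, -554, -294, 0, -1, 0, 0, 171.5, -554, -294, 0, -1, 0, 0, 171.5, -554, -294, 0, -1, 0, 0, 171.5, -554, -294, 0, -1, 0, 0, 171.5, -554, -294, 0, -1, 0, 0, 171.5, -554, -294, 0, -1, 0, 0, 171.5, -554, -294, 0, -1, 0, 0, 171.5, -554, -294, 0, -1, 0, 0, 171.5, -554, -294, 0, -1, 0, 0, 171.5, -554, -294, 0, -1, 0, 0, 171.5, -554, -294, 0, -1, 0, 0, 171.5, -554, -294, 0, -1, 0, 0, 171.5, -554, -294, 0, -1, 0, 0, 171.5, -554, -294, 0, -1, 0, 0, 171.5, -554, -294, 0, -1, 0, 0, 171.5, -554, -294, 0, -1, 0, 0, 171.5, -554, -294, 0, -1, 0, 0, 171.5, -554, -294, 0, -1])

```text
time: 2.1
tool_pos: [0.6044, 0.0828, 0.2047]
ee_rot: [3.141, 0.001, -0.155]
wrist_force: [-0.1, 0.6, 0.1]
width: 0.0938
finger_force: 0.0
```

```bash
python3 -c "
from h import *
from bench import robot
plan(robot,[.604,.082,.066],-8.5);print(robot.get_obs()['tool_pos'])"
```

```text
turn [ 0.   0.1 -0.4] shift [ -0.    0.8 138.7] t 2.1
[0.60435266 0.0827545  0.204653  ]
```

Request:
arm_command(targets=[0, 0, 0, 0, 1, 40, -1, 0, 0, 0, 0, 1, 80, -1, 0, 0, 0, 0, 1, 110, -1, 0, 0, 0, 0, 1, 125, -0.3, 0, 0, 0, 0, 1, 135, -0.3, 0, 0, 0, 0, 1, 139, -0.3, 0, 0, 0, 0, 1, 139, 1, 0, 0, 0, 0, 1, 139, 1, 0, 0, 0, 0, 1, 139, 1, 0, 0, 0, 0, 1, 139, 1, 0, 0, 0, 0, 1, 139, 1, 0, 0, 0, 0, 1, 139, 1, 0, 0, 0, 0, 1, 139, 1])

```text
time: 3.4
tool_pos: [0.6045, 0.0816, 0.0665]
ee_rot: [3.141, -0.0, -0.148]
wrist_force: [-0.7, -6.1, 0.6]
width: 0.0173
finger_force: 3.3
```

Request:
arm_command(targets=[0, 0, 0, 0, 0, 0, 1, 0, 0, 0, 0, 0, 0, 1, 0, 0, 0, 0, 0, 0, 1])

```text
time: 3.7
tool_pos: [0.6041, 0.08, 0.0665]
ee_rot: [3.138, 0.001, -0.149]
wrist_force: [-1.7, -4.6, 1.6]
width: 0.0133
finger_force: 28.9
```

Request:
arm_command(targets=[0, 0, -6, 0, 1.5, 0, 1, 0, 0, -12, 0, 1.5, 0, 1, 0, 0, -18, 0, 1.5, 0, 1, 0, 0, -24, 0, 1.5, 0, 1, 0, 0, -30, 0, 1.5, 0, 1, 0, 0, -36, 0, 1.5, 0, 1, 0, 0, -42, 0, 1.5, 0, 1, 0, 0, -48, 0, 1.5, 0, 1, 0, 0, -54, 0, 1.5, 0, 1, 0, 0, -60, 0, 1.5, 0, 1, 0, 0, -66, 0, 1.5, 0, 1, 0, 0, -72, 0, 1.5, 0, 1, 0, 0, -78, 0, 1.5, 0, 1, 0, 0, -84, 0, 1.5, 0, 1, 0, 0, -88, 0, 1.5, 0, 1, 0, 0, -88, 0, 1.5, 0, 1])

```text
time: 5.3
tool_pos: [0.6022, 0.0822, 0.0664]
ee_rot: [-3.137, -0.002, 1.389]
wrist_force: [-5.2, 3.3, 2.8]
width: 0.0127
finger_force: 29.9
```

Turned by 88°. Now I'll open, rise and plan the handle grasp, with the fingers closing along the press's y axis.

Request:
arm_command(targets=[0, 0, -88, 0, 0, 0, -0.3, 0, 0, -88, 0, 0, 0, -0.3, 0, 0, -88, 0, 0, 0, -0.3, 0, 0, -88, 0, 0, 0, -0.3, 0, 0, 0, 0, 0, -20, -0.3, 0, 0, 0, 0, 0, -60, -0.3, 0, 0, 0, 0, 0, -100, -0.3])

```text
time: 6.0
tool_pos: [0.6035, 0.0809, 0.1663]
ee_rot: [-3.139, -0.001, 1.532]
wrist_force: [1.0, -0.7, 0.0]
width: 0.0605
finger_force: 0.0
```

I mistakenly repeated the -88 turn while releasing, because each call starts from the new pose. I'll check the state of the knob.

```bash
python3 - <<'E'
from h import *
from bench import robot
np.set_printoptions(precision=4,suppress=True)
s=robot.snapshot("side"); cv2.imwrite("pics/s1.png",cv2.resize(s["color"][145:265,230:365,::-1],None,fx=4,fy=4))
P,c,u,v=cloud(s,(230,365,145,265))
blk=(c.max(-1)<60)
k=blk&(u<310)&(v>215)&(P[...,2]>.087)&(P[...,2]<.1);Q=P[k]
if k.sum()>3: w_,E=np.linalg.eigh(np.cov(Q[:,:2].T)); print(k.sum(),Q.mean(0),np.sqrt(w_),np.degrees(np.arctan2(E[1,1],E[0,1])))
h=blk&(P[...,2]>.108)&(P[...,2]<.125)&(u>325)&(v>190); print("handle",h.sum(),P[h].mean(0))
plan(robot,[.5244,-.0778,.2],-9.4);plan(robot,[.5244,-.0778,.082],-9.4);print(robot.get_obs()["joint_positions"])
E
```

```text
35 [0.6012 0.0848 0.0917] [0.0037 0.0132] 77.67786513375843
handle 33 [ 0.5254 -0.0759  0.1159]
turn [ 0.4 -0.7 96.9] shift [-162.3  -76.   -25.2] t 6.05
turn [ 0.4 -0.7 96.9] shift [-162.5  -77.5   92.8] t 6.05
[0.0394 0.2244 1.2726 0.0013 1.6314 0.0831]
```

View pics/s1.png

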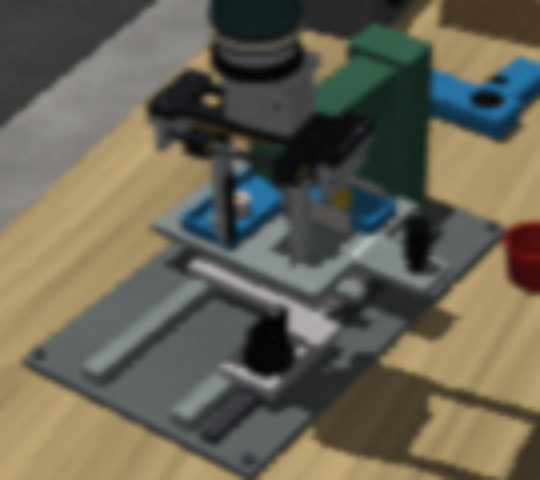

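The bar now lies at about 78°, against 173° before, so the knob is a quarter turn round. The handle is still at (0.525,-0.077). Moving over the handle.

Request:
arm_command(targets=[0, 0, 97, -162, -76, 0, -0.3, 0, 0, 97, -162, -76, 0, -0.3, 0, 0, 97, -162, -76, 0, -0.3, 0, 0, 97, -162, -76, 0, -0.3, 0, 0, 97, -162, -76, 0, -0.3, 0, 0, 97, -162, -76, 0, -0.3, 0, 0, 97, -162, -76, 0, -0.3, 0, 0, 97, -162, -76, 0, -0.3, 0, 0, 97, -162, -76, 0, -0.3, 0, 0, 97, -162, -76, 0, -0.3, 0, 0, 97, -162, -76, 0, -0.3, 0, 0, 97, -162, -76, 0, -0.3, 0, 0, 97, -162, -76, 0, -0.3])

```text
time: 7.35
tool_pos: [0.5231, -0.0787, 0.1664]
ee_rot: [-3.141, -0.0, -0.155]
wrist_force: [0.3, 0.3, 0.5]
width: 0.0611
finger_force: 0.0
```

```bash
python3 -c "
from h import *
from bench import robot
plan(robot,[.5244,-.0778,.08],-9.4)"
```

```text
turn [-0.1 -0.   0.5] shift [ 1.1 -1.  86.4] t 7.35
```

Request:
arm_command(targets=[0, 0, 0.5, 1, -1, 30, -0.3, 0, 0, 0.5, 1, -1, 60, -0.3, 0, 0, 0.5, 1, -1, 80, -0.3, 0, 0, 0.5, 1, -1, 86, -0.3, 0, 0, 0.5, 1, -1, 86, 1, 0, 0, 0.5, 1, -1, 86, 1, 0, 0, 0.5, 1, -1, 86, 1, 0, 0, 0.5, 1, -1, 86, 1, 0, 0, 0.5, 1, -1, 86, 1, 0, 0, 0.5, 1, -1, 86, 1])

```text
time: 8.35
tool_pos: [0.5247, -0.0789, 0.0816]
ee_rot: [3.14, -0.002, -0.164]
wrist_force: [0.0, -1.0, 3.4]
width: 0.0252
finger_force: 30.0
```

Request:
arm_command(targets=[0, 0, 0, 0, -4, 0, 1, 0, 0, 0, 0, -8, 0, 1, 0, 0, 0, 0, -12, 0, 1, 0, 0, 0, -6, -12, 0, 1, 0, 0, 0, -12, -12, 0, 1, 0, 0, 0, -18, -12, 0, 1, 0, 0, 0, -24, -12, 0, 1, 0, 0, 0, -30, -12, 0, 1, 0, 0, 0, -36, -12, 0, 1, 0, 0, 0, -42, -12, 0, 1, 0, 0, 0, -48, -12, 0, 1, 0, 0, 0, -54, -12, 0, 1, 0, 0, 0, -60, -12, 0, 1, 0, 0, 0, -65, -12, 0, 1, 0, 0, 0, -67, -12, 0, 1, 0, 0, 0, -67, -12, 0, 1, 0, 0, 0, -67, -12, 0, 1])

```text
time: 10.05
tool_pos: [0.4602, -0.0546, 0.0815]
ee_rot: [-3.14, -0.002, -0.164]
wrist_force: [0.8, 0.4, 7.0]
width: 0.0251
finger_force: 30.0
```

```bash
cat > look.py <<'E'
from h import *
from bench import robot
import sys
np.set_printoptions(precision=1,suppress=True)
n=sys.argv[1]
s=robot.snapshot("side"); t=robot.snapshot("top")
a=cv2.resize(s["color"][155:225,265:345,::-1],None,fx=5,fy=5,interpolation=cv2.INTER_CUBIC)
b=cv2.resize(t["color"][115:215,300:420,::-1],None,fx=3.5,fy=3.5,interpolation=cv2.INTER_CUBIC)
cv2.imwrite(f"pics/{n}.png",np.hstack([a,cv2.resize(b,(400,350))]))
import pickle; pickle.dump({"side":s,"top":t},open(n+".pkl","wb"))
for k,q,box in(("side",s,(265,345,155,225)),("top",t,(300,420,115,215))):
    P,c,u,v=cloud(q,box); r=pf(P,PIN[k])*1e3; z=P[...,2]; h=cv2.cvtColor(c,cv2.COLOR_RGB2HSV).astype(int)
    rim=(z>.0815)&(z<.092)
    for nm,m in(("yel",rim&(h[...,0]>14)&(h[...,0]<34)&(h[...,1]>110)),("white",rim&(h[...,1]<75)&(h[...,2]>60)&(np.hypot(r[...,0],r[...,1])<40))):
        if m.sum(): x=cen(m,u,v); print(k,nm,x,"mean",r[m].mean(0),"mid",(r[m].min(0)+r[m].max(0))/2,"ray",pf(onz(q,x[0],x[1],.086),PIN[k])*1e3)
    m=(abs(z-.064)<.003)&(r[...,0]>-150)&(r[...,0]<140)&(abs(r[...,1])<160); print(k,"plate",np.nanpercentile(r[m],[1,99],axis=0).ravel())
E
python3 look.py w1
```

```text
side yel (np.float64(326.46666666666664), np.float64(200.66666666666666), np.int64(15)) mean [-78.1 -62.9] mid [-77.1 -62.9] ray [-78.3 -62.5]
side white (np.float64(299.95), np.float64(202.8), np.int64(20)) mean [-2.7  8. ] mid [-1.2 18.4] ray [-2.5  7.9]
side plate [-147.8 -157.3   62.9   62.8]
top yel (np.float64(357.1818181818182), np.float64(185.45454545454547), np.int64(11)) mean [-64.5 -54. ] mid [-37.3 -16.3] ray [-64.5 -54.1]
top white (np.float64(341.1), np.float64(166.2), np.int64(10)) mean [-6.9  7.2] mid [-6.5 17.8] ray [-7.1  7.2]
top plate [-121.7 -115.3   61.1   63.7]
```

View pics/w1.png

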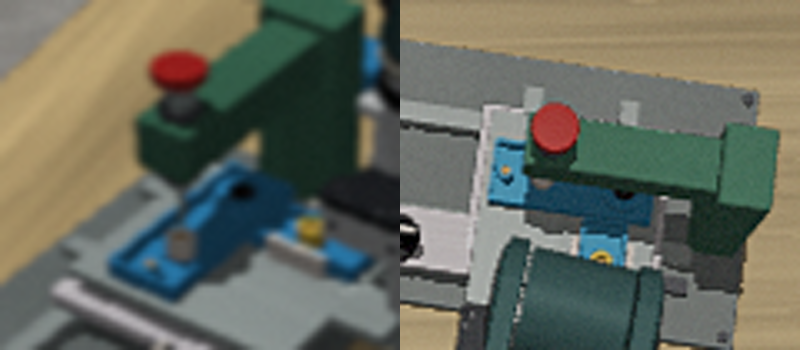

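The side crop shows the pin just above the white boss: boss rim at about (182,235) in the crop, pin tip at about (186,222). I'll refine the rim against the projected target.

```bash
python3 - <<'E'
from h import *; import pickle
np.set_printoptions(precision=1,suppress=True)
d=pickle.load(open("w1.pkl","rb"));s=d["side"]
def proj(s,p): c=np.linalg.inv(s["T"])@np.r_[p,1]; return s["fx"]*c[0]/c[2]+s["cx"],s["fy"]*c[1]/c[2]+s["cy"]
p=PIN["side"]; print("tip",proj(s,[*p,.094]),"rim",proj(s,[*p,.086]),"pad",proj(s,[*p,.236]))
for a in((10,0),(0,10)): print(np.subtract(proj(s,[*(p+R@np.array(a)/1e3),.086]),proj(s,[*p,.086])))
P,c,u,v=cloud(s,(294,310,194,212)); r=pf(P,p)*1e3
print("Z");print((P[...,2]*1e3).round().astype(int))
print("R-B");print(c[...,0].astype(int)-c[...,2]);print("R");print(c[...,0])
E
```

```text
tip (np.float64(300.5956624196505), np.float64(199.91034207364575)) rim (np.float64(300.6284750137942), np.float64(201.59243448323244)) pad (np.float64(299.9769130652045), np.float64(168.19100930789855))
[-2.1 -0.9]
[-1.5  1.3]
Z
[[                  46                   49                   65
                    64                   69                   66
                   120                  117                   84
                    80                   75                   71
                    70                   80                   79
                    82]
 [                  14                   65                   66
                    69                   70                   64
                   116                  118                   78
                    76                   70                   69
                    72                   72                   82
                    78]
 [                  69                   63                   67
                    65                   66                   83
                   108                  11
[... 7516 characters left out ...]
 78  80  68  43  20  16  16  15  16]
 [ 19  29  36  46  68  82  88  88  82  69  42  20  13  14  15  16]
 [ 31  36  38  46  66  83  86  87  84  67  40  19  16  15  14  14]
 [ 37  40  38  42  62  80  86  87  82  63  39  18  16  16  16  16]
 [ 67  66  48  36  47  65  76  79  73  53  29  17  15  15  15  19]
 [105 102  66  42  37  41  44  42  37  31  20  16  16  18  22  33]
 [ 67  66  45  37  38  37  36  30  27  26  20  16  16  27  39  48]
 [ 31  27  25  31  36  40  40  37  30  22  16  18  28  44  53  54]
 [ 25  26  24  25  34  38  37  32  23  16  20  30  45  53  56  58]
 [ 20  20  22  27  34  35  33  23  16  25  52  70  75  78  77  85]]<stdin>:8: RuntimeWarning: invalid value encountered in cast
```

The rim centre comes out at about (300.8,201.6), against a target of (300.6,201.6). That is aligned to within about 1 mm. Releasing and going to the pad.

Request:
arm_command(targets=[0, 0, 0, 0, 0, 0, -0.3, 0, 0, 0, 0, 0, 0, -0.3, 0, 0, 0, 0, 0, 0, -0.3, 0, 0, 0, 0, 0, 0, -0.3, 0, 0, 0, 0, 0, -20, -0.3, 0, 0, 0, 0, 0, -60, 0, 0, 0, 0, 0, 0, -100, 1, 0, 0, 0, 0, 0, -150, 1, 0, 0, 0, 0, 0, -190, 1])

```text
time: 11.05
tool_pos: [0.4598, -0.0553, 0.2728]
ee_rot: [-3.141, -0.001, -0.164]
wrist_force: [0.9, 0.2, -0.1]
width: 0.0323
finger_force: 0.0
```

```bash
python3 -c "
from h import *
from bench import robot
plan(robot,[.6541,-.0594,.245],-9.4)"
```

```text
turn [-0.  -0.1 -0. ] shift [192.3 -27.8  28.1] t 11.05
```

Request:
arm_command(targets=[0, 0, 0, 40, -6, 0, 1, 0, 0, 0, 80, -12, 0, 1, 0, 0, 0, 120, -18, 0, 1, 0, 0, 0, 160, -24, 0, 1, 0, 0, 0, 185, -28, 0, 1, 0, 0, 0, 192, -28, 0, 1, 0, 0, 0, 192, -28, 12, 1, 0, 0, 0, 192, -28, 24, 1, 0, 0, 0, 192, -28, 28, 1, 0, 0, 0, 192, -28, 28, 1])

```text
time: 12.05
tool_pos: [0.6524, -0.0591, 0.2413]
ee_rot: [-3.141, 0.003, -0.164]
wrist_force: [-0.8, -0.4, 0.9]
width: 0.0007
finger_force: 0.0
```

```bash
python3 look.py w2; python3 -c "
from bench import robot
print(robot.get_obs()['tool_pos'])"
```

```text
side yel (np.float64(327.0769230769231), np.float64(200.3846153846154), np.int64(13)) mean [-78.9 -66. ] mid [-79.1 -65.9] ray [-79.2 -65.4]
side white (np.float64(299.75), np.float64(202.55), np.int64(20)) mean [-0.7  6.6] mid [ 9.1 17.5] ray [-1.  7.]
side plate [-144.6 -156.9   63.3   63.1]
top yel (np.float64(331.5), np.float64(163.0), np.int64(2)) mean [-0.2 40.4] mid [-0.2 40.4] ray [-0.8 40.4]
top white (np.float64(341.09090909090907), np.float64(166.0909090909091), np.int64(11)) mean [-6.8  7.3] mid [-3.2 18.3] ray [-6.8  7.3]
top plate [-135.8 -115.6   61.    52.9]
[ 0.65329646 -0.05918808  0.24311504]
```

View pics/w2.png

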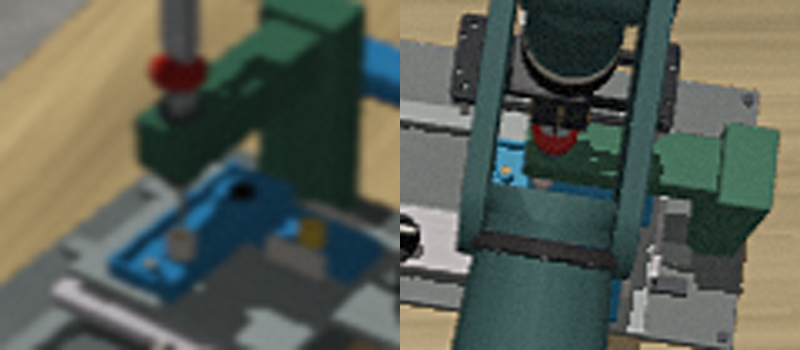

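The fingertips are centred on the pad and the carrier hasn't moved. Pressing gently in small steps.

Request:
arm_command(targets=[0, 0, 0, 0, 0, 3, 1, 0, 0, 0, 0, 0, 6, 1, 0, 0, 0, 0, 0, 8, 1, 0, 0, 0, 0, 0, 10, 1, 0, 0, 0, 0, 0, 12, 1, 0, 0, 0, 0, 0, 13, 1, 0, 0, 0, 0, 0, 13, 1])

```text
time: 12.85
tool_pos: [0.654, -0.0592, 0.2295]
ee_rot: [-3.142, -0.0, -0.164]
wrist_force: [-1.1, -0.1, 4.2]
width: 0.0004
finger_force: 1.6
```

Request:
arm_command(targets=[0, 0, 0, 0, 0, 1, 1, 0, 0, 0, 0, 0, 2, 1, 0, 0, 0, 0, 0, 3, 1, 0, 0, 0, 0, 0, 4, 1, 0, 0, 0, 0, 0, 4, 1])

```text
time: 13.35
tool_pos: [0.654, -0.0592, 0.2257]
ee_rot: [-3.141, -0.0, -0.164]
wrist_force: [-0.8, 0.2, 4.2]
width: 0.0003
finger_force: 2.1
```

The pin is now below rim height with only the spring force, so it is inside the bore.

Request:
arm_command(targets=[0, 0, 0, 0, 0, 1, 1, 0, 0, 0, 0, 0, 2, 1, 0, 0, 0, 0, 0, 3, 1, 0, 0, 0, 0, 0, 4, 1, 0, 0, 0, 0, 0, 4, 1])

```text
time: 13.85
tool_pos: [0.6541, -0.0592, 0.2245]
ee_rot: [3.142, -0.003, -0.164]
wrist_force: [-3.3, 0.2, 10.9]
width: 0.0003
finger_force: 5.4
```

Request:
arm_command(targets=[0, 0, 0, 0, 0, 1, 1, 0, 0, 0, 0, 0, 2, 1, 0, 0, 0, 0, 0, 3, 1, 0, 0, 0, 0, 0, 3, 1])

```text
time: 14.25
tool_pos: [0.6541, -0.0592, 0.2222]
ee_rot: [3.142, -0.004, -0.164]
wrist_force: [-4.4, 1.0, 12.6]
width: 0.001
finger_force: 6.2
```

Request:
arm_command(targets=[0, 0, 0, 0, 0, 1, 1, 0, 0, 0, 0, 0, 2, 1, 0, 0, 0, 0, 0, 3, 1, 0, 0, 0, 0, 0, 3, 1])

```text
time: 14.65
tool_pos: [0.6541, -0.0592, 0.2185]
ee_rot: [3.142, -0.003, -0.164]
wrist_force: [-2.9, 0.5, 10.8]
width: 0.0001
finger_force: 5.3
```

Request:
arm_command(targets=[0, 0, 0, 0, 0, 1, 1, 0, 0, 0, 0, 0, 2, 1, 0, 0, 0, 0, 0, 2, 1])

```text
time: 14.95
tool_pos: [0.6541, -0.0592, 0.2165]
ee_rot: [3.142, -0.003, -0.164]
wrist_force: [-2.7, 0.2, 11.0]
width: 0.0006
finger_force: 5.4
```

Request:
arm_command(targets=[0, 0, 0, 0, 0, 1, 1, 0, 0, 0, 0, 0, 2, 1, 0, 0, 0, 0, 0, 2, 1])

```text
time: 15.25
tool_pos: [0.6541, -0.0592, 0.2163]
ee_rot: [3.142, -0.005, -0.164]
wrist_force: [-3.7, 1.0, 14.3]
width: 0.0006
finger_force: 7.5
```

Request:
arm_command(targets=[0, 0, 0, 0, 0, 1, 1, 0, 0, 0, 0, 0, 2, 1, 0, 0, 0, 0, 0, 3, 1, 0, 0, 0, 0, 0, 3, 1])

```text
time: 15.65
tool_pos: [0.6542, -0.0592, 0.2159]
ee_rot: [3.141, -0.007, -0.164]
wrist_force: [-5.2, 0.2, 21.1]
width: 0.0007
finger_force: 10.6
```

Request:
arm_command(targets=[0, 0, 0, 0, 0, 1, 1, 0, 0, 0, 0, 0, 2, 1, 0, 0, 0, 0, 0, 2, 1])

```text
time: 15.95
tool_pos: [0.6543, -0.0592, 0.2158]
ee_rot: [3.141, -0.009, -0.164]
wrist_force: [-6.9, 0.8, 24.9]
width: 0.0008
finger_force: 12.7
```

It has bottomed at a clear hard stop: 25 N with no further travel. Letting the spring return the pin and going back to the handle.

Request:
arm_command(targets=[0, 0, 0, 0, 0, -4, 1, 0, 0, 0, 0, 0, -9, 1, 0, 0, 0, 0, 0, -14, 1, 0, 0, 0, 0, 0, -20, 1, 0, 0, 0, 0, 0, -26, 1, 0, 0, 0, 0, 0, -34, 1, 0, 0, 0, 0, 0, -45, 1, 0, 0, 0, 0, 0, -66, 1, 0, 0, 0, 0, 0, -66, 1])

```text
time: 16.85
tool_pos: [0.6549, -0.0593, 0.2757]
ee_rot: [-3.141, -0.005, -0.164]
wrist_force: [0.2, -0.8, 0.9]
width: 0.0006
finger_force: 0.0
```

```bash
python3 -c "
from h import *
from bench import robot
print(w(-192.6,-26.5))
plan(robot,[.4598,-.0553,.082],-9.4)
s=robot.snapshot('side');P,c,u,v=cloud(s,(265,345,140,225));m=(c[...,0]>110)&(c[...,1]<50)&(c[...,2]<60);print('pad',cen(m,u,v),np.nanmedian(P[m],0))"
```

```text
[ 0.45975339 -0.05409332]
turn [-0.  -0.3 -0. ] shift [-194.1   27.9  192.7] t 16.85
pad (np.float64(297.1111111111111), np.float64(167.44444444444446), np.int64(9)) [ 0.66358728 -0.05587442  0.23822804]
```

The pad is back up (z = 0.236–0.238). Moving to the handle.

Request:
arm_command(targets=[0, 0, 0, -50, 7, 0, -0.3, 0, 0, 0, -100, 14, 0, -0.3, 0, 0, 0, -150, 21, 0, -0.3, 0, 0, 0, -185, 28, 0, -0.3, 0, 0, 0, -194, 28, 0, -0.3, 0, 0, 0, -194, 28, 40, -0.3, 0, 0, 0, -194, 28, 80, -0.3, 0, 0, 0, -194, 28, 120, -0.3, 0, 0, 0, -194, 28, 155, -0.3, 0, 0, 0, -194, 28, 180, -0.3, 0, 0, 0, -194, 28, 193, -0.3, 0, 0, 0, -194, 28, 193, -0.3, 0, 0, 0, -194, 28, 193, 1, 0, 0, 0, -194, 28, 193, 1, 0, 0, 0, -194, 28, 193, 1, 0, 0, 0, -194, 28, 193, 1, 0, 0, 0, -194, 28, 193, 1, 0, 0, 0, -194, 28, 193, 1])

```text
time: 18.7
tool_pos: [0.4585, -0.055, 0.0802]
ee_rot: [-3.141, -0.002, -0.164]
wrist_force: [0.0, 0.9, 2.8]
width: 0.0256
finger_force: 30.0
```

```bash
python3 -c "
from h import *; import pickle
np.set_printoptions(precision=1,suppress=True)
s=pickle.load(open('w1.pkl','rb'))['side']
P,c,u,v=cloud(s,(319,336,192,212))
print('R-B');print(c[...,0].astype(int)-c[...,2])
print((P[...,2]*1e3).round().tolist()[6:14])
for a in ((-78,-63),(-80,-64)):
  p=PIN['side']+R@np.array(a)/1e3; q=np.linalg.inv(s['T'])@np.r_[p,.086,1]; print(a,s['fx']*q[0]/q[2]+s['cx'],s['fy']*q[1]/q[2]+s['cy'])
"
```

```text
R-B
[[ -54  -54  -52  -46  -34  -19  -10   -9  -10   -7   -7   -5   -4   -4
    -5   -4   -5]
 [ -53  -55  -52  -51  -36  -20   -9   -9   -9   -8   -6   -5   -5   -4
    -6   -4   -4]
 [ -51  -51  -52  -47  -35  -18   -8   -5   -3   -1   -3   -3   -3   -4
    -4   -5   -6]
 [ -52  -50  -52  -51  -45  -31  -16   -3    3    3   -1   -3   -3   -3
    -3   -4   -4]
 [ -50  -51  -52  -55  -67  -65  -46  -25  -15  -11   -7   -2   -1   -3
    -2   -2   -4]
 [ -51  -51  -51  -54  -62  -61  -52  -54  -53  -39  -17   -5   -1   -3
    -2   -1   -3]
 [ -50  -50  -52  -67  -66  -30   10   17    9    6    2   -1   -3    0
    -1   -1   -1]
 [ -50  -50  -64  -94  -85   -3   67   82   78   70   39    7   -2   -1
    -1   -3   -1]
 [ -55  -62  -81 -108  -89    4   81  102   99   84   44    8   -1   -2
    -1    0   -1]
 [ -47  -59  -92 -115 -100  -16   68  102  101   80   37    7   -1    0
     0   -1   -2]
 [  -6  -19  -49  -79  -80  -23   46   74   73   61   27  -10  -23  -14
    -4   -1    0]
 [   5    4   -5  -24  -39  -15   25   43   49   50    6  -61  -86  -65
   -35  -15   -4]
 [   5    8    7
[... 975 characters left out ...]
 82.0, 87.0, 192.0, 191.0, 195.0, 195.0, 197.0, 195.0, 205.0], [73.0, 69.0, 71.0, 69.0, 69.0, 84.0, 87.0, 88.0, 86.0, 87.0, 186.0, 190.0, 191.0, 189.0, 193.0, 194.0, 196.0], [85.0, 85.0, 82.0, 70.0, 70.0, 77.0, 86.0, 85.0, 84.0, 80.0, 180.0, 182.0, 186.0, 186.0, 188.0, 189.0, 195.0], [82.0, 87.0, 89.0, 86.0, 83.0, 74.0, 75.0, 82.0, 79.0, 75.0, 71.0, 71.0, 68.0, 183.0, 185.0, 182.0, 189.0], [80.0, 80.0, 81.0, 85.0, 85.0, 84.0, 84.0, 74.0, 73.0, 73.0, 70.0, 70.0, 70.0, 69.0, 69.0, 182.0, 184.0], [73.0, 76.0, 79.0, 77.0, 81.0, 82.0, 85.0, 82.0, 85.0, 83.0, 73.0, 69.0, 70.0, 67.0, 71.0, 72.0, 70.0]]
(-78, -63) 326.46812095079576 200.57947874040767
(-80, -64) 327.04023740917694 200.62959051910966
```

Request:
arm_command(targets=[0, 0, 0, 7, 0, 0, 1, 0, 0, 0, 14, 0, 0, 1, 0, 0, 0, 21, 0, 0, 1, 0, 0, 0, 28, 0, 0, 1, 0, 0, 0, 35, 0, 0, 1, 0, 0, 0, 42, 0, 0, 1, 0, 0, 0, 49, 0, 0, 1, 0, 0, 0, 56, 0, 0, 1, 0, 0, 0, 63, 0, 0, 1, 0, 0, 0, 70, 0, 0, 1, 0, 0, 0, 76, 0, 0, 1, 0, 0, 0, 79.5, 0, 0, 1, 0, 0, 0, 79.5, 0, 0, 1])

```text
time: 20.0
tool_pos: [0.5375, -0.0681, 0.0803]
ee_rot: [-3.141, -0.002, -0.164]
wrist_force: [0.3, 0.7, 4.7]
width: 0.0252
finger_force: 30.0
```

Request:
arm_command(targets=[0, 0, 0, 0, -5, 0, 1, 0, 0, 0, 0, -11, 0, 1, 0, 0, 0, 0, -17, 0, 1, 0, 0, 0, 0, -23, 0, 1, 0, 0, 0, 0, -29, 0, 1, 0, 0, 0, 0, -35, 0, 1, 0, 0, 0, 0, -41, 0, 1, 0, 0, 0, 0, -47, 0, 1, 0, 0, 0, 0, -53, 0, 1, 0, 0, 0, 0, -59, 0, 1, 0, 0, 0, 0, -63, 0, 1, 0, 0, 0, 0, -64.5, 0, 1, 0, 0, 0, 0, -64.5, 0, 1, 0, 0, 0, 0, -64.5, 0, 1])

```text
time: 21.4
tool_pos: [0.5481, -0.0036, 0.0803]
ee_rot: [-3.141, -0.003, -0.164]
wrist_force: [2.4, -2.6, 4.2]
width: 0.0251
finger_force: 30.0
```

```bash
python3 look.py y1; python3 - <<'E'
from h import *; import pickle
s=pickle.load(open("y1.pkl","rb"))["side"]; P,c,u,v=cloud(s,(294,310,195,210))
print("R-B");print(c[...,0].astype(int)-c[...,2]);print(np.nan_to_num(P[...,2]*1e3).round().astype(int))
E
```

```text
side white (np.float64(297.5), np.float64(204.91666666666666), np.int64(24)) mean [-2.5 23.6] mid [-3.6 14.1] ray [-3.  24.3]
side plate [-133.2  -34.   137.2  127.2]
top yel (np.float64(316.0), np.float64(137.0), np.int64(1)) mean [ 83. 105.] mid [ 83. 105.] ray [ 81.7 104.8]
top plate [-134.8  -51.   139.2  127. ]
R-B
[[ -95  -83  -72  -54  -26   -8   -4   -5   -5   -5   -6   -5   -5   -5
    -5   -5]
 [ -90  -89  -86  -73  -38  -10   -3   -2   -6   -3   -4   -5   -5   -4
    -4   -5]
 [ -84  -74  -73  -69  -38  -10   -2   -3   -2   -3   -4   -4   -5   -5
    -5   -5]
 [ -65  -56  -62  -57  -28   -7   -2   -2   -2   -2   -2   -4   -4   -4
    -5   -5]
 [ -57  -67  -80  -69  -34   -6   -1   -1   -1   -1   -1   -3   -4   -5
    -3   -4]
 [ -84 -100 -108  -77  -19   12    8   -1   -1   -1   -1   -1   -1   -3
    -3   -3]
 [-114 -120 -115  -73   -4   24    9    0   -2   -2   -1   -1   -1   -1
    -2   -2]
 [-102 -118 -115  -71    0   26   10    0   -1    0   -1   -1   -1   -1
    -2   -2]
 [ -50  -79  -91  -61    3   33   18    5    0   -1   -1   -1   -1   -2
    -1   -2]
 [  -4  -21  
[... 803 characters left out ...]
 212 214 219 219 221 224 224]
 [ 69  76  71  73  85 196 199 204 208 207 212 210 213 217 217 217]
 [ 68  69  70  85  85 191 192 194 195 202 203 210 209 209 214 216]
 [ 73  69  69  79  87 189 187 190 194 195 193 198 205 204 210 207]
 [ 83  69   0  73  83 185 188 184 189 188 194 192 194 194 204 205]
 [ 89  84  80  73  77  79  81 179 182 185 186 190 193 194 193 198]
 [ 80  83  88  89  84  76  77  72  73 182 185 185 186 187 191 191]
 [ 77  79  83  83  85  88  91  83  65  70  72 181 182 184 188 188]
 [ 70  77  78  78  79  81  85  85  87  82  72  73  73  64 181 183]
 [ 71  67  74  77  74  76  82  84  79  82  81  81  83  68  80  84]
 [ 67  64  69  70  71  74  80  78  77  72  76  79  80  83  82  80]]
```

View pics/y1.png

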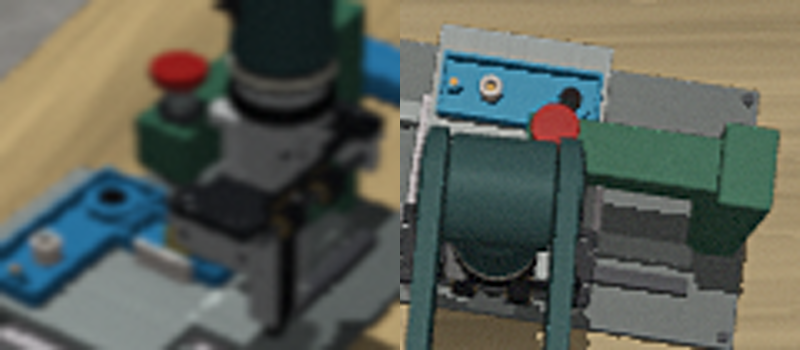

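The gripper hides the yellow boss in this view, so I'll release, rise and look again.

Request:
arm_command(targets=[0, 0, 0, 0, 0, 0, -0.3, 0, 0, 0, 0, 0, 0, -0.3, 0, 0, 0, 0, 0, 0, -0.3, 0, 0, 0, 0, 0, 0, -0.3, 0, 0, 0, 0, 0, -20, -0.3, 0, 0, 0, 0, 0, -60, -0.3, 0, 0, 0, 0, 0, -100, -0.3, 0, 0, 0, 0, 0, -150, 0, 0, 0, 0, 0, 0, -190, 1, 0, 0, 0, 0, 0, -195, 1])

```text
time: 22.5
tool_pos: [0.549, -0.0045, 0.2815]
ee_rot: [-3.141, -0.012, -0.164]
wrist_force: [0.4, -0.4, 0.4]
width: 0.0404
finger_force: 0.0
```

```bash
python3 look.py y2; python3 - <<'E'
from h import *; import pickle
from bench import robot
plan(robot,[.6541,-.0594,.275],-9.4);plan(robot,[.6541,-.0594,.243],-9.4)
d=pickle.load(open("y2.pkl","rb"))
s=d["side"]; P,c,u,v=cloud(s,(294,310,195,210))
print("R-B");print(c[...,0].astype(int)-c[...,2]);print(np.nan_to_num(P[...,2]*1e3).round().astype(int))
for k in d:
    P,c,u,v=cloud(d[k],(230,420,115,230)); r=pf(P,PIN[k])*1e3
    m=(np.hypot(r[...,0]-79.5,r[...,1]-64.5)<17)&(P[...,2]>.0815)&(P[...,2]<.095); print(k,"white",m.sum(),r[m].mean(0),(r[m].min(0)+r[m].max(0))/2)
E
```

```text
side yel (np.float64(300.4), np.float64(201.6), np.int64(15)) mean [0.5 0.8] mid [1.7 1.4] ray [0.7 0.5]
side white (np.float64(300.44897959183675), np.float64(202.75510204081633), np.int64(49)) mean [-3.  5.] mid [-2.5  0.1] ray [-3.9  6.5]
side plate [-133.3 -157.1  138.5  126.7]
top plate [-135.9 -153.9  139.3  113.6]
turn [-0.  -0.2 -0. ] shift [114.2  36.8   1.2] t 22.6
turn [-0.  -0.2 -0. ] shift [114.1  36.8  33.2] t 22.6
R-B
[[ -94  -84  -72  -46  -17   -5   -5   -3   -5   -6   -7   -8   -8   -6
    -5   -3]
 [ -90  -88  -87  -68  -35  -16   -9   -1   -1   -4   -5   -6   -6   -4
    -4   -2]
 [ -83  -74  -74  -76  -64  -45  -26   -9   -2    0    1    1   -2   -2
    -2   -3]
 [ -65  -57  -62  -66  -61  -47  -35  -25  -21  -10    0    3    3    4
     0   -2]
 [ -57  -67  -80  -71  -38   -4    6    0  -14  -24  -18   -6    1    2
     3    3]
 [ -84 -101 -108  -77  -16   33   46   44   29   -8  -36  -37  -26  -15
    -6    1]
 [-113 -120 -117  -73   -2   45   55   54   45    7  -35  -52  -49  -42
   -32  -18]
 [-102 -119 -116  -72    2   49   57   58   50   16  -27  -52  -54  
[... 1171 characters left out ...]
 85  87  84  82  70  74  70  70  70  72  78]
 [ 88  85  82  71  76  80  73  77  80  71  71  72  69  71  68  73]
 [ 83  83  84  86  84  81  78  72  71  69  68  72  70  70  69  70]
 [ 80  80  83  85  84  87  86  82  73  70  72  67  70  70  71  68]
 [ 72  76  78  83  82  84  86  83  85  82  67  70  72  70  74  71]
 [ 71  66  71  70  74  78  79  83  82  77  86  83  85  71  81  81]
 [ 62  65  68  70  75  73  75  72  78  76  76  79  81  84  78  80]]
side white 22 [78.90978838 67.87525259] [80.51875404 64.85979299]<stdin>:9: RuntimeWarning: Mean of empty slice.
  ret = um.true_divide(
Traceback (most recent call last):
ValueError: zero-size array to reduction operation minimum which has no identity
```

The yellow rim is at (300.4,201.6), about 1 mm from the pin axis, which is within the bore margin. Going to the pad.

Request:
arm_command(targets=[0, 0, 0, 35, 12, 0, 1, 0, 0, 0, 75, 24, 0, 1, 0, 0, 0, 105, 34, 0, 1, 0, 0, 0, 114, 37, 0, 1, 0, 0, 0, 114, 37, 12, 1, 0, 0, 0, 114, 37, 24, 1, 0, 0, 0, 114, 37, 33, 1, 0, 0, 0, 114, 37, 37, 1, 0, 0, 0, 114, 37, 40, 1, 0, 0, 0, 114, 37, 42, 1, 0, 0, 0, 114, 37, 44, 1, 0, 0, 0, 114, 37, 46, 1, 0, 0, 0, 114, 37, 46, 1])

```text
time: 23.9
tool_pos: [0.6534, -0.0594, 0.2287]
ee_rot: [-3.141, -0.0, -0.164]
wrist_force: [-1.2, 2.1, 3.8]
width: 0.0006
finger_force: 1.7
```

Request:
arm_command(targets=[0, 0, 0, 0, 0, 1, 1, 0, 0, 0, 0, 0, 2, 1, 0, 0, 0, 0, 0, 3, 1, 0, 0, 0, 0, 0, 4, 1, 0, 0, 0, 0, 0, 4, 1])

```text
time: 24.4
tool_pos: [0.6535, -0.0594, 0.2249]
ee_rot: [-3.141, -0.001, -0.164]
wrist_force: [-2.3, 2.0, 5.0]
width: 0.0007
finger_force: 2.4
```

The pin is inside the yellow bore, still with only the spring force. Continuing.

Request:
arm_command(targets=[0, 0, 0, 0, 0, 1, 1, 0, 0, 0, 0, 0, 2, 1, 0, 0, 0, 0, 0, 3, 1, 0, 0, 0, 0, 0, 4, 1, 0, 0, 0, 0, 0, 4, 1])

```text
time: 24.9
tool_pos: [0.6536, -0.0594, 0.2232]
ee_rot: [-3.141, -0.003, -0.164]
wrist_force: [-4.0, 2.5, 10.7]
width: 0.0004
finger_force: 5.1
```

Request:
arm_command(targets=[0, 0, 0, 0, 0, 1, 1, 0, 0, 0, 0, 0, 2, 1, 0, 0, 0, 0, 0, 3, 1, 0, 0, 0, 0, 0, 3, 1])

```text
time: 25.3
tool_pos: [0.6536, -0.0594, 0.2207]
ee_rot: [-3.141, -0.004, -0.164]
wrist_force: [-4.3, 3.5, 11.0]
width: 0.0004
finger_force: 5.7
```

Request:
arm_command(targets=[0, 0, 0, 0, 0, 1, 1, 0, 0, 0, 0, 0, 2, 1, 0, 0, 0, 0, 0, 3, 1, 0, 0, 0, 0, 0, 3, 1])

```text
time: 25.7
tool_pos: [0.6536, -0.0594, 0.218]
ee_rot: [-3.141, -0.004, -0.164]
wrist_force: [-4.2, 3.3, 12.2]
width: 0.0005
finger_force: 6.0
```

Request:
arm_command(targets=[0, 0, 0, 0, 0, 1, 1, 0, 0, 0, 0, 0, 2, 1, 0, 0, 0, 0, 0, 2, 1])

```text
time: 26.0
tool_pos: [0.6536, -0.0594, 0.2164]
ee_rot: [-3.141, -0.004, -0.164]
wrist_force: [-5.0, 2.9, 12.6]
width: 0.0004
finger_force: 6.5
```

Request:
arm_command(targets=[0, 0, 0, 0, 0, 1, 1, 0, 0, 0, 0, 0, 2, 1, 0, 0, 0, 0, 0, 3, 1, 0, 0, 0, 0, 0, 3, 1])

```text
time: 26.4
tool_pos: [0.6537, -0.0595, 0.2161]
ee_rot: [-3.141, -0.007, -0.164]
wrist_force: [-7.1, 1.7, 18.6]
width: 0.0003
finger_force: 9.6
```

Request:
arm_command(targets=[0, 0, 0, 0, 0, 1, 1, 0, 0, 0, 0, 0, 2, 1, 0, 0, 0, 0, 0, 3, 1, 0, 0, 0, 0, 0, 3, 1])

```text
time: 26.8
tool_pos: [0.6537, -0.0595, 0.2158]
ee_rot: [-3.142, -0.009, -0.164]
wrist_force: [-9.5, 2.8, 25.1]
width: 0.0006
finger_force: 12.7
```

It has bottomed at the same depth and force as the white one. Retracting gently and clear.

Request:
arm_command(targets=[0, 0, 0, 0, 0, -4, 1, 0, 0, 0, 0, 0, -9, 1, 0, 0, 0, 0, 0, -14, 1, 0, 0, 0, 0, 0, -20, 1, 0, 0, 0, 0, 0, -26, 1, 0, 0, 0, 0, 0, -34, 1, 0, 0, 0, 0, 0, -50, 1, 0, 0, 0, 0, 0, -85, 1, 0, 0, 0, -40, 0, -90, 1, 0, 0, 0, -90, 0, -90, 1, 0, 0, 0, -130, 0, -90, 1, 0, 0, 0, -150, 0, -90, 1, 0, 0, 0, -150, 0, -90, 1, 0, 0, 0, -150, 0, -90, 1])

```text
time: 28.2
tool_pos: [0.5057, -0.0355, 0.2964]
ee_rot: [3.141, -0.001, -0.165]
wrist_force: [0.7, 0.2, 1.0]
width: 0.0007
finger_force: 0.0
```

```bash
python3 -c "
from h import *
from bench import robot
for k in ('side','top'):
  s=robot.snapshot(k);P,c,u,v=cloud(s,(265,420,120,225));m=(c[...,0]>110)&(c[...,1]<50)&(c[...,2]<60)&(P[...,2]>.18);print(k,'pad',m.sum(),np.nanmedian(P[m],0) if m.any() else '')
cv2.imwrite('pics/end.png',robot.snapshot('side')['color'][:,:,::-1])"
```

```text
side pad 43 [ 0.65288123 -0.059125    0.23829162]
top pad 0
```

View pics/end.png

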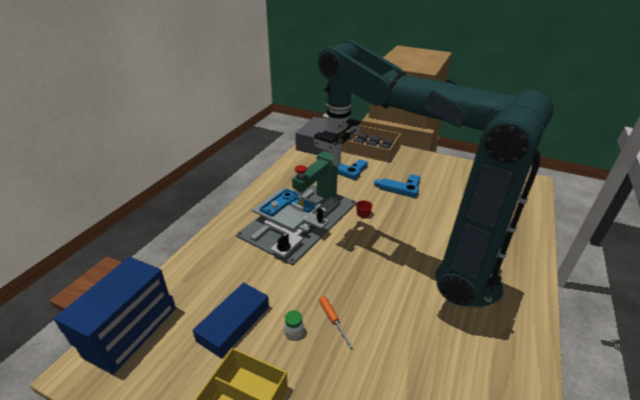

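The pad is back up at side (300,169), the arm is clear of everything, and the cup at (364,209) and the other things are where they were. Handing in.

```bash
python3 -c "
from bench import robot
print(robot.close_job())"
```

```text
the job is handed in; nothing more can be done
None
```

I turned the clamp knob about a quarter turn and pressed the white insert and then the yellow one until each bottomed at about 25 N; the pin sprang back up after each, the other things on the bench were left alone, and the job was handed in at about 28 s.

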